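# Lock the juicer's bottom cover

### The job

The juicer's motor base lies upside down; lock its bottom cover. Take the big flat-sided screwdriver out of the wooden block, set its blade in the slot of the spring-loaded screw in the round black cup on the cover, push the screw in and, keeping it pushed in, turn it clockwise (seen from above) as far as it goes, about 70 degrees. Then put the screwdriver back, upright and fully down, in the hole it came from, and let go.

Things in the scene. Friction and masses are not known exactly. Their poses are not given: they have to be found in the camera images.
- driver_mid (a point): Handle centre of the big screwdriver (160 g), upright in the wooden block. Grey flat-sided handle: 36 mm along x, 30 mm along y (grip here), 50 mm tall; z up the tool's axis. Below it a 44 mm round black flange, underside 31 mm below this point, rests on the block; then a 10 mm shank. Blade tip 101 mm below this point, 18 mm wide along x, 4 mm thick along y.
- block: Fixed wooden block, 70 x 170 mm, 78 mm tall; origin under its middle, z up. Two round holes, 29 mm across, go right through, 50 mm to either side of the middle along y. One holds the big screwdriver, the other a small one with a slim round handle (20 mm across, top 128 mm above the table), not the one to use.
- screw_slot (a point): Middle of the slot's floor in the steel screw head (25 mm across), moving with it; x along the slot (8 mm wide, 7 mm deep, rounded edges, open ends), z up. 80 mm above the table when not pushed. It sits in a fixed black guide cup on the white base (180 x 150 mm, cover 70 mm high): mouth 48 mm across, 18 mm above this point, tapering to 26 mm around the head.
- screw_push (a joint): How far the screw is pushed in, m: 0 at rest, 0.008 at its stop. A spring pushes back with 3 N at first, 8.6 N at the stop, and lifts the screw again when let go. Push it in by 4 to 6 mm, and turn it only while it is pushed in by at least 2 mm.
- screw_turn (a joint): Turn of the screw, rad, growing clockwise seen from above: 0 to 0.15 at the start, 1.25 at its stop (locked). It turns stiffly (0.05 N m) and stays where it is left. The blade has about 13 degrees of play in the slot either way before it drives the screw.
Mind the look-alikes: they are no part of the job. Leave any red or yellow look-alike of the part that bears driver_mid alone.

How it is judged:
On the way, in this order (a step that is already met when the one before it is completed fails the run):
1. the big screwdriver's blade, held upright over the screw, pushes the still unlocked screw in by more than 2 mm (value of joint screw_push above 0.002 m and value of joint screw_turn below 0.5 rad and horizontal distance between driver_mid and screw_slot below 0.02 m and angle between driver_mid's own z axis and vertical below 0.25 rad), for 0.1 s.
2. the screw is turned clockwise past 1.05 rad (60 degrees) with the big screwdriver while still pushed in by more than 1.5 mm (value of joint screw_turn above 1.05 rad and value of joint screw_push above 0.0015 m and horizontal distance between driver_mid and screw_slot below 0.02 m), for 0.1 s.
At the end, for the whole second after the job is handed in: The screw is turned at least 1.05 rad (60 degrees) clockwise and has sprung back up (pushed in less than 1.5 mm); the big screwdriver stands upright (within 7 degrees), at rest and let go, in the hole it came from, its handle's centre within 15 mm of where it started (value of joint screw_turn above 1.05 rad and value of joint screw_push below 0.0015 m and distance of driver_mid from where it was at the start of the episode below 0.015 m and angle between driver_mid's own z axis and vertical below 0.12 rad and linear speed of driver below 0.02 m/s); the robot touches nothing.
It fails at once if the screw is turned while not pushed in (pushed in less than 1 mm between 0.6 and 0.95 rad of turn) (value of joint screw_turn between 0.6 and 0.95 rad and value of joint screw_push below 0.001 m).
It also fails if it takes over 56 s, if anything falls off the work surface, if the arm or the gripper's body presses on something with over 40 N, if the wrist force passes 120 N, or if a joint passes its speed limit or range.

### The arm

A 7-joint arm with a two-finger parallel gripper is mounted at the origin on the work surface. World frame = base frame: x ahead of the robot, y to its left, z up, the work surface at z = 0. Lengths are in m, angles in rad, forces in N, time in s.
With the tool pointing down it reaches from about 0.425 to 0.925 m from the base axis. Payload 6.8 kg.
Tool frame: the origin (TCP) lies midway between the tips of the shut fingers; the grasp point (between the pads) lies bot.grip_point_offset behind it (bot.grip_point_offset is the distance from the TCP to the grasp point, in m); z points along the fingers, y is the line along which they close (so a half turn about z gives the same grasp; the last joint's range is limited). The gripper opens to 85 mm and grips with 20 to 120 N. Pads are 22 mm wide; open, the fingers measure 114 mm over their backs; the gripper's body (76 mm by 85 mm) begins 54 mm behind the grasp point. The pads swing forward as they close: fully open they stand 13 mm farther back than shut.
Start: joints at [1.106, 0.477, 0.022, 1.555, -0.011, 1.109, -0.083], TCP at [0.236, -0.633, 0.231] pointing down, gripper open.
Joint ranges: [-2.96, 2.96], [-0.34, 2.1], [-1.41, 1.46], [0.24, 2.44], [-1.37, 4.51], [0.17, 1.92], [-2.96, 2.96]. Speed limits (rad/s): [2.39, 2.39, 3.14, 3.14, 3.14, 3.14, 3.14].

### API

Orientations are given as a unit quaternion [w, x, y, z].
In Python, from station import get_obs, cams, job, bot gives the robot as it stands.
- The arm moves only by the tool arm_command, never from a script. Its argument "rows" is a list that holds one entry, the list of rows, each a list of 5 numbers: the finger opening in mm, from 0 to 85.4, then the shift along the world's x, y, z in units of 60 mm (1.0 is 60 mm), then the turn about the world's z in units of 0.08 rad (1.0 is 0.08 rad). In form: [[[grip, x, y, z, turn], ...]]. A call has exactly 10 rows; each row shifts and turns the commanded pose from where the row before left it; what a row does not reach is not made up. A row lasts 1/8 s, in which the tool goes at most 62.5 mm and 10.7 degrees, less where a joint would pass 70% of its speed; a pose out of reach is approached as far as the arm can. A call with a number of a shift or a turn outside -1 to 1 is refused whole. A call with a gripper value outside its range is refused whole. The fingers move at their own pace and stop on an object; "newtons" is the grip in N (left out, the last holds). Time passes only in rows, so rows that do not move let the fingers close, or fill a call up. It gives the time, the measured TCP pose, the force, the opening and the grip force at its end, in the units of the state.
- get_obs(): the state, without advancing time (a new reading comes with each control period).
- cams.read_camera(name): name is "side" or "top"; returns the picture (400x640x3 uint8, red, green, blue); there is no depth.
- cams.camera_params(name): a dict with "K" (3x3 intrinsics, pixels), "extrinsics" (4x4, takes a point from camera to world coordinates). Camera axes: x right, y down, z forward; pixel columns grow to the right and rows downward; lengths in m; the calibration is good to about 2 mm. A picture is of the moment at which its call begins. camera_params takes no time and is no camera call.
- job.hand_in(): hands the job in; it is judged then, once.
The state is a dict: "t": time; "q": joint angles; "joint_vel": joint speeds; "joint_torque": joint torques, N m; "eef_pos": TCP position; "tool_rot": TCP orientation; "contact_force": force on the tool from outside, world axes, zero at the start; "torque": the same for the moment, N m; "gripper_width": opening from 0.0 (shut) to 1.0 (fully open); "grasp_force": force on a finger pad.
Only numpy, scipy, OpenCV 4.12 (cv2) and the standard library are available. Lean on these libraries where they do the work, as an engineer would, in place of code of your own. Each camera call takes 0.05 s, during which the arm holds its last target. There are 200 camera calls.

## Working session

There is one attempt and no reset: what is moved stays moved. The work goes in short steps, Python scripts to look and compute and a tool call to move; the robot and the scene stay as the last step left them, time stands still between calls to the robot, and variables do not carry over. Pictures are saved under pics/ and viewed, at most 10 in all, crops included, and the job is handed in when it is done.

Besides the shell and the picture viewer there is one more tool, called after ">>>" by a JSON object that holds its "name" and its "arguments". arm_command: Moves the arm, as the interface text tells. Its arguments: {"type":"object","properties":{"rows":{"type":"array"},"newtons":{"type":"number"}},"required":["rows"]}

```bash
mkdir -p pics; cat > h.py <<'E'
import numpy as np,cv2
from station import get_obs,cams,job,bot
def snap(n,f):
    im=cams.read_camera(n); cv2.imwrite(f'pics/{f}.png',im[:,:,::-1]); return im
def ray(n,u,v):
    p=cams.camera_params(n);K=np.array(p['K']);T=np.array(p['extrinsics'])
    d=T[:3,:3]@np.linalg.solve(K,[u,v,1.]);return T[:3,3],d/np.linalg.norm(d)
def onz(n,u,v,z):
    o,d=ray(n,u,v);return o+d*(z-o[2])/d[2]
def proj(n,P):
    p=cams.camera_params(n);K=np.array(p['K']);T=np.linalg.inv(np.array(p['extrinsics']))
    c=T[:3,:3]@np.array(P)+T[:3,3];c=K@c;return c[:2]/c[2]
E
python3 - <<'E'
from h import *
np.set_printoptions(precision=4,suppress=True)
for n in('top','side'):
    snap(n,n+'0');p=cams.camera_params(n);print(p['K'],p['extrinsics'])
print(get_obs(),bot.grip_point_offset)
E
```

```text
[[362.9224   0.     318.2493]
 [  0.     362.9224 203.8317]
 [  0.       0.       1.    ]] [[ 0.0252 -0.9978  0.0617  0.4989]
 [-0.9996 -0.0244  0.0136 -0.0549]
 [-0.0121 -0.062  -0.998   0.8811]
 [ 0.      0.      0.      1.    ]]
[[394.6638   0.     320.4096]
 [  0.     394.6638 195.0932]
 [  0.       0.       1.    ]] [[-0.9023 -0.3142  0.2951  0.294 ]
 [-0.431   0.6704 -0.604   0.4899]
 [-0.0081 -0.6722 -0.7403  0.7554]
 [ 0.      0.      0.      1.    ]]
{'t': 0.1, 'q': array([ 1.1059,  0.4777,  0.0224,  1.5563, -0.0115,  1.1093, -0.0831]), 'joint_vel': array([ 0.0001, -0.0023,  0.0007, -0.003 ,  0.0001, -0.0002, -0.0012]), 'joint_torque': array([  0.0045, -59.7756,   1.6137, -28.1953,   0.0129,   0.005 ,
         0.    ]), 'eef_pos': array([ 0.2356, -0.632 ,  0.2304]), 'tool_rot': array([-0.0008,  0.9841,  0.1775, -0.0002]), 'contact_force': array([-0.2955,  0.1897,  0.2345]), 'torque': array([ 0.0183, -0.0503,  0.0495]), 'grasp_force': 0.0, 'gripper_width': 0.999213704730107} 0.0187
```

View pics/top0.png

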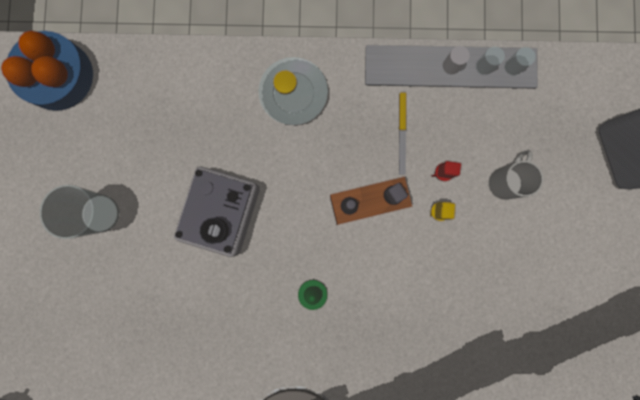

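View pics/side0.png

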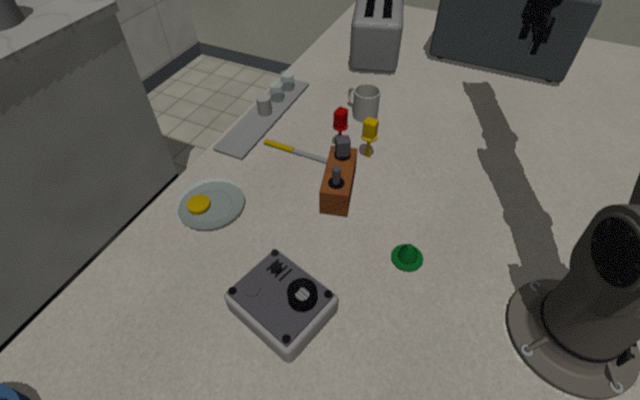

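Top: the wooden block is at (371,200), the big driver at (397,194), the small one at (349,205) and the cup at (214,230). The red and yellow look-alikes are at (447,171) and (443,210). The side view shows the big driver at (343,148) and the cup at (302,294).

```bash
python3 - <<'E'
from h import *
t=cv2.imread('pics/top0.png');s=cv2.imread('pics/side0.png')
def c(im,u,v,w,h,k):
    r=cv2.resize(im[v:v+h,u:u+w],(w*k,h*k),interpolation=cv2.INTER_CUBIC)
    return cv2.convertScaleAbs(r,alpha=1.6)
a=c(t,194,210,40,40,7);b=c(t,325,170,95,56,5)[:280]
d=c(s,282,274,40,40,7);e=c(s,315,130,50,40,7)
e2=c(s,315,130,50,90,3)
top=np.hstack([a,b[:,:475]]);bot_=np.hstack([d,e,np.zeros((280,125,3),np.uint8)])
cv2.imwrite('pics/c1.png',np.vstack([top,bot_]))
E
```

```text
(no output)
```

View pics/c1.png

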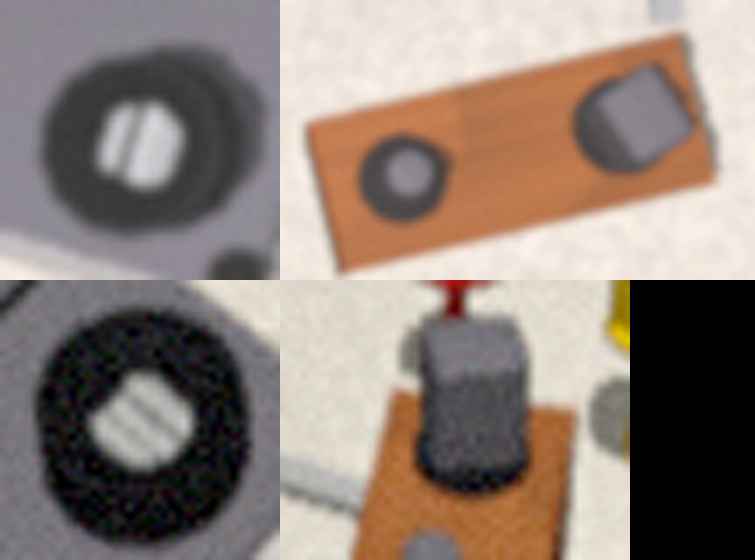

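```bash
python3 - <<'E'
from h import *
np.set_printoptions(precision=4,suppress=True)
acc={n:np.mean([cams.read_camera(n).astype(float) for _ in range(8)],0) for n in('top','side')}
np.savez('acc.npz',**acc)
out=[]
for n,(u,v) in {'top':(214,230),'side':(302,294)}.items():
    k=8;c=acc[n][v-12:v+13,u-12:u+13].mean(2).astype(np.float32)
    b=cv2.resize(c,None,fx=k,fy=k,interpolation=cv2.INTER_CUBIC)
    g=cv2.convertScaleAbs(b,alpha=255/b.max()); out.append(cv2.resize(g,(400,400)))
    m=(b>0.5*(b[80:120,80:120].max()+b.min())).astype(np.uint8)
    m=cv2.morphologyEx(m,cv2.MORPH_CLOSE,np.ones((25,25)))
    nn,l,st,ce=cv2.connectedComponentsWithStats(m);i=l[100,100]
    x=(ce[i]+.5)/k-.5+[u-12,v-12];print(n,'head px',x,st[i],onz(n,*x,.087))
n='top';k=8;c=acc[n][176:214,380:418].astype(np.float32)
b=cv2.resize(c,None,fx=k,fy=k,interpolation=cv2.INTER_CUBIC)
g=cv2.convertScaleAbs(b[:,:,::-1],alpha=1.8);out2=cv2.resize(g,(400,400))
c=acc['side'][128:166,322:360].astype(np.float32)
b=cv2.resize(c,None,fx=k,fy=k,interpolation=cv2.INTER_CUBIC)
g2=cv2.resize(cv2.convertScaleAbs(b[:,:,::-1],alpha=1.8),(400,400))
r=np.vstack([cv2.cvtColor(np.hstack(out),cv2.COLOR_GRAY2BGR),np.hstack([out2,g2])])
cv2.imwrite('pics/c2.png',cv2.resize(r,(600,600)))
# block mask
im=acc['top'].astype(np.uint8);h=cv2.cvtColor(im,cv2.COLOR_RGB2HSV)
m=cv2.inRange(h,(3,100,40),(20,255,255));m[:150]=0;m[240:]=0
m=cv2.morphologyEx(m,cv2.MORPH_CLOSE,np.ones((25,25)))
cs=max(cv2.findContours(m,0,1)[0],key=cv2.contourArea)
R=cv2.boxPoints(cv2.minAreaRect(cs));print('block',R)
W=np.array([onz('top',*p,.078) for p in R]);print(W,W.mean(0))
E
```

```text
top head px [213.6844 230.1781] [  50   56   93   93 6640] [0.4846 0.1834 0.087 ]
side head px [302.0029 293.9453] [  40   43  117  109 8819] [0.4843 0.1838 0.087 ]
block [[329.9245 194.5638]
 [404.5394 176.4753]
 [411.6097 205.6401]
 [336.9948 223.7285]]
[[ 0.5698 -0.0694  0.078 ]
 [ 0.6141 -0.2341  0.078 ]
 [ 0.5496 -0.2503  0.078 ]
 [ 0.5055 -0.0865  0.078 ]] [ 0.5597 -0.1601  0.078 ]
```

View pics/c2.png

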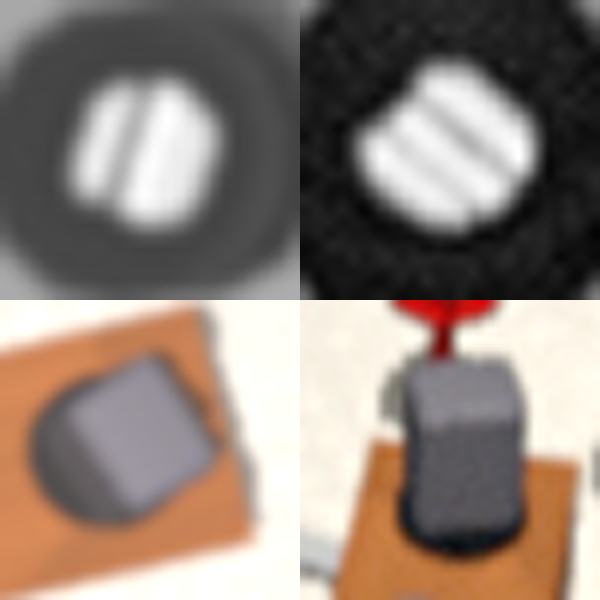

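Top-left panel: the slot runs from about (145,90) to (112,200). Top-right: its edge runs from (420,105) to (510,175). Bottom-left: the handle-top corners are about (70,415), (150,350), (218,445) and (132,512). Next I convert these to world coordinates.

```bash
python3 - <<'E'
from h import *
np.set_printoptions(precision=4,suppress=True)
def seg(n,P,o,k,z): return np.array([onz(n,o[0]-.5+p[0]/k,o[1]-.5+p[1]/k,z) for p in P])
def ang(a,b): d=b-a;return np.degrees(np.arctan2(d[1],d[0]))
a=seg('top',[(112,200),(145,90)],(202,218),12,.083);print(ang(*a))
for L in ([(420,105),(510,175)],[(395,145),(470,210)]):
    a=seg('side',[(x-300,y) for x,y in L],(290,282),12,.083);print('side slot',ang(*a))
k=300/38
C=seg('top',[(70,115),(150,50),(218,145),(132,212)],(380,176),k,.134)
print(C,C.mean(0));print([ (ang(C[i],C[(i+1)%4]),np.linalg.norm(C[i]-C[(i+1)%4])) for i in range(4)])
# handle top mask in top view
acc=np.load('acc.npz');c=acc['top'][176:214,380:418].astype(np.float32)
b=cv2.resize(c,None,fx=8,fy=8,interpolation=cv2.INTER_CUBIC);g=b.mean(2);sat=b.max(2)-b.min(2)
print(g[104:150:15,104:200:15].astype(int),sat[104:150:15,104:200:15].astype(int))
lv=np.median(g[110:155,120:170])
m=((abs(g-lv)<14)&(sat<22)).astype(np.uint8)
m=cv2.morphologyEx(m,cv2.MORPH_OPEN,np.ones((15,15)))
nn,l,st,ce=cv2.connectedComponentsWithStats(m);m=(l==l[130,143]).astype(np.uint8)
r=cv2.minAreaRect(max(cv2.findContours(m,0,1)[0],key=cv2.contourArea));R=cv2.boxPoints(r)
C=np.array([onz('top',380-.5+(p[0]+.5)/8,176-.5+(p[1]+.5)/8,.134) for p in R])
print(st[l[130,143]],C,C.mean(0),[ (ang(C[i],C[(i+1)%4]),np.linalg.norm(C[i]-C[(i+1)%4])) for i in range(4)])
# block-derived hole
c0=np.array([.5597,-.1601]);y=np.array([-.0443,.1647]);y/=np.linalg.norm(y);print('hole',c0-.05*y, ang(np.zeros(2),y)-90)
# side handle top edge nearest camera
a=seg('side',[(110,120),(222,115)],(322,128),k,.134);print('side front',a,ang(*a),np.linalg.norm(a[1]-a[0]))
a=seg('side',[(112,65),(215,72)],(322,128),k,.134);print('side back',a,ang(*a))
print(proj('side',[*(c0-.05*y),.078]),proj('top',[.48,.18,.08]))
o=get_obs();from scipy.spatial.transform import Rotation as Ro
w,x,yy,z=o['tool_rot'];M=Ro.from_quat([x,yy,z,w]).as_matrix();print(M, o['t'])
E
```

```text
-14.392048139515415
side slot 165.49401017923006
side slot 162.79892379295492
[[ 0.577  -0.1886  0.134 ]
 [ 0.5946 -0.2093  0.134 ]
 [ 0.5701 -0.2272  0.134 ]
 [ 0.552  -0.2051  0.134 ]] [ 0.5735 -0.2076  0.134 ]
[(np.float64(-49.59412504187544), np.float64(0.027112984955758146)), (np.float64(-143.73957509592668), np.float64(0.0304001239445504)), (np.float64(129.17868434609557), np.float64(0.028599905374215806)), (np.float64(33.34840363794659), np.float64(0.029934873284464945))]
[[85 85 84 84 83 74 57]
 [87 86 85 84 83 81 68]
 [86 86 85 85 84 83 79]
 [83 87 86 85 84 84 83]] [[ 5  5  4  5  5  3 16]
 [ 5  5  5  5  5  5  4]
 [ 5  5  5  5  5  5  5]
 [ 5  5  5  5  5  5  5]]
[   76    62   137   144 12453] [[ 0.5788 -0.1869  0.134 ]
 [ 0.5939 -0.2085  0.134 ]
 [ 0.5655 -0.2279  0.134 ]
 [ 0.5505 -0.2064  0.134 ]] [ 0.5722 -0.2074  0.134 ] [(np.float64(-54.948480881259485), np.float64(0.026324592936361024)), (np.float64(-145.65556121974961), np.float64(0.03439952524344375)), (np.float64(124.98754778373491), np.float64(0.026253533727057448)), (np.float64(34.46231387270835), np.float64(0.03436941075925929))]
hole [ 0.5727 -0.2084] 15.054764022075446
side front [[ 0.5826 -0.1868  0.134 ]
 [ 0.5525 -0.2035  0.134 ]] -151.09847188686038 0.0344375980144117
side back [[ 0.5928 -0.2111  0.134 ]
 [ 0.5624 -0.2215  0.134 ]] -161.11855246655006
[342.0043 155.7135] [216.0853 232.263 ]
[[ 0.937   0.3493  0.    ]
 [ 0.3493 -0.937  -0.    ]
 [ 0.      0.     -1.    ]] 0.9
```

>>> {"name": "arm_command", "arguments": {"rows": [[[65, 0.56, 0.7, 0, 0.3], [65, 0.56, 0.7, 0, 0.3], [65, 0.56, 0.7, 0, 0.3], [65, 0.56, 0.7, 0, 0.3], [65, 0.56, 0.7, 0, 0.3], [65, 0.56, 0.7, 0, 0.3], [65, 0.56, 0.7, 0, 0.3], [65, 0.56, 0.7, 0, 0.3], [65, 0.56, 0.7, 0, 0.3], [65, 0.56, 0.7, 0, 0]]], "newtons": 60}}

```text
t: 2.15
eef_pos: [0.5728, -0.2113, 0.2316]
tool_rot: [0.0, 0.959, 0.282, 0.0]
contact_force: [0.9, -0.4, -0.0]
gripper_width: 0.759
grasp_force: 0.0
```

>>> {"name": "arm_command", "arguments": {"rows": [[[65, 0, 0.06, -0.35, 0], [65, 0, 0, -0.35, 0], [65, 0, 0, -0.35, 0], [65, 0, 0, -0.35, 0], [65, 0, 0, -0.35, 0], [65, 0, 0, -0.3, 0], [65, 0, 0, -0.24, 0], [65, 0, 0, 0, 0], [20, 0, 0, 0, 0], [20, 0, 0, 0, 0]]]}}

```text
t: 3.4
eef_pos: [0.5724, -0.2092, 0.0948]
tool_rot: [0.0, 0.959, 0.282, 0.001]
contact_force: [-2.2, 1.0, 20.1]
gripper_width: 0.346
grasp_force: 40.9
```

>>> {"name": "arm_command", "arguments": {"rows": [[[20, 0, 0, 0, 0], [20, 0, 0, 0, 0], [20, 0, 0, 0, 0], [20, 0, 0, 0, 0], [20, 0, 0, 0.1, 0], [20, 0, 0, 0.2, 0], [20, 0, 0, 0.2, 0], [20, 0, 0, 0.3, 0], [20, 0, 0, 0.3, 0], [20, 0, 0, 0.3, 0]]]}}

```text
t: 4.65
eef_pos: [0.572, -0.2089, 0.1795]
tool_rot: [0.0, 0.959, 0.283, 0.0]
contact_force: [-0.4, -1.0, -0.7]
gripper_width: 0.341
grasp_force: 59.1
```

>>> {"name": "arm_command", "arguments": {"rows": [[[20, 0, 0, 0.4, 1], [20, 0, 0, 0.4, 1], [20, 0, 0, 0.4, 1], [20, 0, 0, 0, 1], [20, -0.07, 0.32, 0, 1], [20, -0.07, 0.32, 0, 1], [20, -0.07, 0.32, 0, 1], [20, -0.07, 0.32, 0, 1], [20, -0.07, 0.32, 0, 1], [20, -0.07, 0.32, 0, 1]]]}}

```text
t: 5.9
eef_pos: [0.5464, -0.0931, 0.2508]
tool_rot: [0.0, 0.773, 0.635, 0.0]
contact_force: [0.7, 0.3, -2.1]
gripper_width: 0.342
grasp_force: 59.2
```

>>> {"name": "arm_command", "arguments": {"rows": [[[20, -0.07, 0.32, 0, 1], [20, -0.07, 0.32, 0, 1], [20, -0.07, 0.32, 0, 1], [20, -0.07, 0.32, 0, 1], [20, -0.07, 0.32, 0, 1], [20, -0.07, 0.32, 0, 1], [20, -0.07, 0.32, 0, 1], [20, -0.07, 0.32, 0, 1], [20, -0.07, 0.32, 0, 1], [20, -0.07, 0.32, 0, 1]]]}}

```text
t: 7.15
eef_pos: [0.5043, 0.0995, 0.25]
tool_rot: [0.0, 0.463, 0.886, -0.0]
contact_force: [0.4, 0.0, -1.0]
gripper_width: 0.342
grasp_force: 59.2
```

>>> {"name": "arm_command", "arguments": {"rows": [[[20, -0.07, 0.32, 0, 1], [20, -0.07, 0.32, 0, 1], [20, -0.07, 0.32, 0, 1], [20, -0.07, 0.32, 0, 1], [20, 0, 0, 0, 1], [20, 0, 0, 0, 1], [20, 0, 0, 0, 1], [20, 0, 0, 0, 1], [20, 0, 0, 0, 0.7], [20, 0, 0, 0, 0]]]}}

```text
t: 8.4
eef_pos: [0.4877, 0.1756, 0.2499]
tool_rot: [-0.0, 0.135, 0.991, 0.0]
contact_force: [0.7, -0.3, -1.8]
gripper_width: 0.345
grasp_force: 59.2
```

```bash
python3 - <<'E'
from h import *
np.set_printoptions(precision=4,suppress=True)
o=get_obs();w,x,y,z=o['tool_rot'];print(o['eef_pos'],o['tool_rot'],np.degrees(2*np.arctan2(y,x)),o['q'],o['contact_force'])
s=snap('side','s2');e=o['eef_pos']
print([proj('side',[e[0],e[1],e[2]+d]) for d in(.014,-.017,-.087)])
u,v=proj('side',[e[0],e[1],e[2]-.05]).astype(int)
c=s[v-65:v+95,u-50:u+50,::-1];cv2.imwrite('pics/s2c.png',cv2.convertScaleAbs(cv2.resize(c,(375,600),interpolation=2),alpha=1.5));print(u-50,v-65)
E
```

```text
[0.4877 0.1756 0.2499] [-0.0001  0.1353  0.9908  0.0001] 164.45285016541976 [ 0.22    0.2991 -0.817   1.8627  0.2453  1.0836  0.6084] [ 0.6684 -0.2589 -1.7654]
[array([297.6111, 233.1299]), array([298.5929, 244.7276]), array([300.5681, 268.0602])]
249 191
```

View pics/s2c.png

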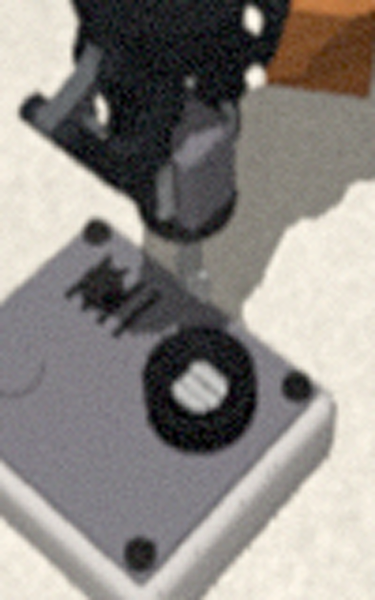

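The side crop shows the driver held upright, with its blade tip near full-image pixel (302,268), against a predicted (300.6,268). The slot is aligned with the blade. I'll centre it and descend to just above the cup.

>>> {"name": "arm_command", "arguments": {"rows": [[[20, -0.05, 0.13, 0, 0], [20, 0, 0, -0.2, 0], [20, 0, 0, -0.2, 0], [20, 0, 0, -0.2, 0], [20, 0, 0, -0.2, 0], [20, 0, 0, -0.12, 0], [20, 0, 0, 0, 0], [20, 0, 0, 0, 0], [20, 0, 0, 0, 0], [20, 0, 0, 0, 0]]]}}

```text
t: 9.7
eef_pos: [0.485, 0.183, 0.195]
tool_rot: [0.0, 0.136, 0.991, 0.0]
contact_force: [0.2, 0.5, -2.6]
gripper_width: 0.342
grasp_force: 59.3
```

```bash
python3 - <<'E'
from h import *
np.set_printoptions(precision=4,suppress=True)
o=get_obs();e=o['eef_pos'];print(e)
s=np.mean([cams.read_camera('side').astype(float) for _ in range(6)],0).astype(np.uint8)
P=[proj('side',[e[0],e[1],e[2]+d]) for d in(-.017,-.087)];print(P,proj('side',[.4845,.1836,.098]))
u,v=282,262;k=12
c=cv2.resize(s[v:v+50,u:u+40,::-1],None,fx=k,fy=k,interpolation=2)
c=cv2.convertScaleAbs(c,alpha=1.6)
for p in P: cv2.circle(c,tuple(((p-[u,v]+.5)*k).astype(int)),3,(0,0,255),-1)
cv2.imwrite('pics/s3c.png',c)
E
```

```text
[0.485 0.183 0.195]
[array([299.5911, 267.2609]), array([301.3977, 287.8296])] [301.6983 290.9071]
```

View pics/s3c.png

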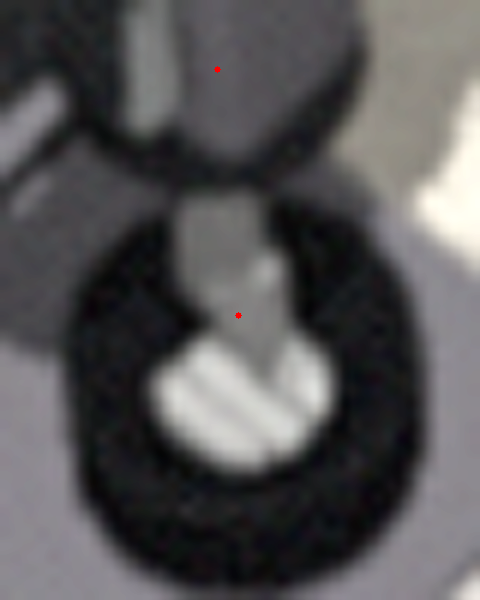

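The blade edge runs from (185,285) to (275,375) in the crop. Its middle is within about 1 px of the prediction, it lines up with the slot, and it sits over the head.

>>> {"name": "arm_command", "arguments": {"rows": [[[20, 0, 0, -0.1, 0], [20, 0, 0, -0.1, 0], [20, 0, 0, -0.05, 0], [20, 0, 0, -0.05, 0], [20, 0, 0, -0.05, 0], [20, 0, 0, -0.03, 0], [20, 0, 0, 0, 0], [20, 0, 0, 0, 0], [20, 0, 0, 0, 0], [20, 0, 0, 0, 0]]]}}

```text
t: 11.25
eef_pos: [0.4848, 0.1829, 0.172]
tool_rot: [0.0, 0.136, 0.991, 0.0]
contact_force: [0.7, 0.5, -1.5]
gripper_width: 0.345
grasp_force: 59.3
```

```bash
python3 - <<'E'
from h import *
np.set_printoptions(precision=4,suppress=True)
o=get_obs();print(o['eef_pos'],o['contact_force'],o['torque'])
E
```

```text
[0.4848 0.1829 0.172 ] [ 0.6826  0.493  -1.4692] [-0.0482  0.0027 -0.0253]
```

>>> {"name": "arm_command", "arguments": {"rows": [[[20, 0, 0, -0.04, 0], [20, 0, 0, -0.04, 0], [20, 0, 0, 0, 0], [20, 0, 0, 0, 0], [20, 0, 0, 0, 0], [20, 0, 0, 0, 0], [20, 0, 0, 0, 0], [20, 0, 0, 0, 0], [20, 0, 0, 0, 0], [20, 0, 0, 0, 0]]]}}

```text
t: 12.5
eef_pos: [0.4848, 0.1829, 0.1671]
tool_rot: [0.0, 0.136, 0.991, 0.0]
contact_force: [0.2, 0.3, -1.8]
gripper_width: 0.341
grasp_force: 59.5
```

>>> {"name": "arm_command", "arguments": {"rows": [[[20, 0, 0, -0.04, 0], [20, 0, 0, 0, 0], [20, 0, 0, 0, 0], [20, 0, 0, 0, 0], [20, 0, 0, 0, 0], [20, 0, 0, 0, 0], [20, 0, 0, 0, 0], [20, 0, 0, 0, 0], [20, 0, 0, 0, 0], [20, 0, 0, 0, 0]]]}}

```text
t: 13.75
eef_pos: [0.4848, 0.183, 0.1647]
tool_rot: [0.0, 0.136, 0.991, 0.0]
contact_force: [-0.4, -0.3, 1.3]
gripper_width: 0.344
grasp_force: 59.8
```

>>> {"name": "arm_command", "arguments": {"rows": [[[20, 0, 0, -0.03, 0], [20, 0, 0, -0.03, 0], [20, 0, 0, -0.015, 0], [20, 0, 0, 0, 0], [20, 0, 0, 0, 0], [20, 0, 0, 0, 0], [20, 0, 0, 0, 0], [20, 0, 0, 0, 0], [20, 0, 0, 0, 0], [20, 0, 0, 0, 0]]]}}

```text
t: 15.0
eef_pos: [0.4849, 0.183, 0.1604]
tool_rot: [0.0, 0.136, 0.991, 0.0]
contact_force: [-0.4, -1.0, 5.2]
gripper_width: 0.344
grasp_force: 60.0
```

```bash
python3 - <<'E'
from h import *
np.set_printoptions(precision=4,suppress=True)
F=[]
for _ in range(6): cams.read_camera('side');F.append(get_obs()['contact_force'])
o=get_obs();print(o['eef_pos'],np.mean(F,0),o['torque'],o['q'])
E
```

```text
[0.4849 0.183  0.1604] [-0.1866 -0.4548  5.1098] [-0.101   0.1358  0.0172] [ 0.1463  0.4085 -0.7707  1.9573  0.357   0.9146  0.4927]
```

>>> {"name": "arm_command", "arguments": {"rows": [[[20, 0, 0, 0, -0.8], [20, 0, 0, 0, -0.8], [20, 0, 0, 0, -0.8], [20, 0, 0, 0, -0.8], [20, 0, 0, 0, -0.8], [20, 0, 0, 0, -0.8], [20, 0, 0, 0, -0.8], [20, 0, 0, 0, -0.8], [20, 0, 0, 0, -0.8], [20, 0, 0, 0, -0.8]]]}}

```text
t: 16.55
eef_pos: [0.4848, 0.1829, 0.1603]
tool_rot: [0.0, 0.442, 0.897, -0.0]
contact_force: [-1.5, -0.4, 5.2]
gripper_width: 0.347
grasp_force: 60.2
```

```bash
python3 - <<'E'
from h import *
np.set_printoptions(precision=4,suppress=True)
o=get_obs();print(o['eef_pos'],o['contact_force'],o['torque'],o['q'])
E
```

```text
[0.4848 0.1829 0.1603] [-1.5165 -0.4068  5.2219] [-0.1903  0.1914  0.0936] [ 0.039   0.3743 -0.6318  1.9639  0.2817  0.8905 -0.083 ]
```

>>> {"name": "arm_command", "arguments": {"rows": [[[20, 0, 0, 0, -0.8], [20, 0, 0, 0, -0.8], [20, 0, 0, 0, -0.8], [20, 0, 0, 0, -0.8], [20, 0, 0, 0, -0.8], [20, 0, 0, 0, -0.8], [20, 0, 0, 0, -0.8], [20, 0, 0, 0, -0.8], [20, 0, 0, 0, -0.8], [20, 0, 0, 0, 0]]]}}

```text
t: 17.8
eef_pos: [0.4844, 0.1827, 0.1602]
tool_rot: [0.0, 0.678, 0.735, -0.0]
contact_force: [-1.0, -1.0, 5.8]
gripper_width: 0.346
grasp_force: 60.2
```

```bash
python3 - <<'E'
from h import *
np.set_printoptions(precision=4,suppress=True)
o=get_obs();print(o['eef_pos'],o['contact_force'],o['torque'],o['q'])
E
```

```text
[0.4844 0.1827 0.1602] [-0.9734 -0.9581  5.7854] [-0.2947  0.3545  0.0148] [-0.0565  0.3516 -0.5123  1.9702  0.2221  0.875  -0.6048]
```

>>> {"name": "arm_command", "arguments": {"rows": [[[20, 0, 0, 0, -0.5], [20, 0, 0, 0, -0.5], [20, 0, 0, 0, -0.5], [20, 0, 0, 0, -0.5], [20, 0, 0, 0, -0.5], [20, 0, 0, 0, -0.3], [20, 0, 0, 0, 0], [20, 0, 0, 0, 0], [20, 0, 0, 0, 0], [20, 0, 0, 0, 0]]]}}

```text
t: 19.05
eef_pos: [0.4843, 0.1827, 0.1602]
tool_rot: [-0.0, 0.755, 0.655, -0.001]
contact_force: [-1.1, -0.8, 5.1]
gripper_width: 0.348
grasp_force: 60.2
```

```bash
python3 - <<'E'
from h import *
np.set_printoptions(precision=4,suppress=True)
o=get_obs();print(o['eef_pos'],o['contact_force'],o['torque'],o['q'])
E
```

```text
[0.4843 0.1827 0.1602] [-1.0966 -0.7779  5.1201] [-0.272   0.455  -0.0181] [-0.093   0.3445 -0.4673  1.9726  0.2006  0.87   -0.8088]
```

>>> {"name": "arm_command", "arguments": {"rows": [[[20, 0, 0, 0, -0.5], [20, 0, 0, 0, -0.5], [20, 0, 0, 0, -0.5], [20, 0, 0, 0, -0.5], [20, 0, 0, 0, 0], [20, 0, 0, 0, 0], [20, 0, 0, 0, 0], [20, 0, 0, 0, 0], [20, 0, 0, 0, 0], [20, 0, 0, 0, 0]]]}}

```text
t: 20.3
eef_pos: [0.4843, 0.1828, 0.1602]
tool_rot: [-0.0, 0.805, 0.593, -0.001]
contact_force: [-1.9, -0.4, 5.6]
gripper_width: 0.341
grasp_force: 60.4
```

```bash
python3 - <<'E'
from h import *
np.set_printoptions(precision=4,suppress=True)
o=get_obs();print(o['eef_pos'],o['contact_force'],o['torque'],o['q'])
s=np.mean([cams.read_camera('side').astype(float) for _ in range(4)],0).astype(np.uint8)
u,v=262,245;k=10
c=cv2.resize(s[v:v+60,u:u+60,::-1],None,fx=k,fy=k,interpolation=2)
cv2.imwrite('pics/s4c.png',cv2.convertScaleAbs(c,alpha=1.6))
E
```

```text
[0.4843 0.1828 0.1602] [-1.9289 -0.3706  5.6178] [-0.196   0.525   0.1909] [-0.1193  0.3398 -0.4355  1.9744  0.1856  0.8666 -0.9551]
```

View pics/s4c.png

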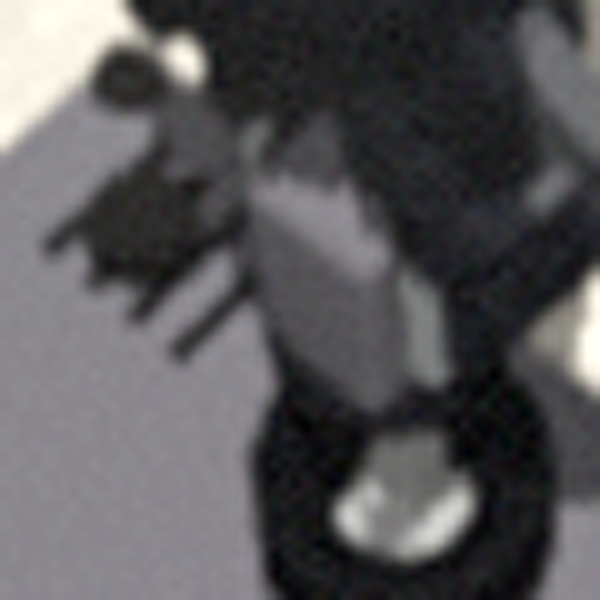

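The crop shows the driver seated in the cup. The moment about z rose to 0.19 N m, so the screw is at its stop. I'll back off within the play, lift, and look at the slot.

>>> {"name": "arm_command", "arguments": {"rows": [[[20, 0, 0, 0, 0.8], [20, 0, 0, 0, 0.8], [20, 0, 0, 0, 0.8], [20, 0, 0, 0.1, 0], [20, 0, 0, 0.2, 0], [20, 0, 0, 0.3, 0], [20, 0, 0, 0.3, 0], [20, 0, 0, 0.3, 0], [20, 0, 0, 0.3, 0], [20, 0, 0, 0.2, 0]]]}}

```text
t: 21.75
eef_pos: [0.4851, 0.183, 0.2637]
tool_rot: [0.0, 0.745, 0.667, 0.001]
contact_force: [0.4, -0.5, -1.5]
gripper_width: 0.342
grasp_force: 59.3
```

>>> {"name": "arm_command", "arguments": {"rows": [[[20, 0.08, -0.36, 0, -0.6], [20, 0.08, -0.36, 0, -0.6], [20, 0.08, -0.36, 0, -0.6], [20, 0.08, -0.36, 0, -0.6], [20, 0.08, -0.36, 0, -0.6], [20, 0.08, -0.36, 0, -0.6], [20, 0.08, -0.36, 0, -0.6], [20, 0.08, -0.36, 0, -0.6], [20, 0.08, -0.36, 0, -0.6], [20, 0.08, -0.36, 0, -0.6]]]}}

```text
t: 23.0
eef_pos: [0.5331, -0.0345, 0.2622]
tool_rot: [0.0, 0.883, 0.47, 0.0]
contact_force: [1.1, -0.0, -0.9]
gripper_width: 0.341
grasp_force: 59.4
```

>>> {"name": "arm_command", "arguments": {"rows": [[[20, 0.08, -0.36, 0, -0.6], [20, 0.08, -0.36, 0, -0.6], [20, 0.08, -0.36, 0, -0.6], [20, 0.08, -0.36, 0, -0.6], [20, 0.08, -0.36, 0, -0.6], [20, 0.08, -0.36, 0, -0.6], [20, 0.08, -0.36, 0, -0.6], [20, 0.08, -0.36, 0, -0.6], [20, 0, 0, 0, 0], [20, 0, 0, 0, 0]]]}}

```text
t: 24.25
eef_pos: [0.5712, -0.2051, 0.262]
tool_rot: [-0.0, 0.956, 0.294, -0.0]
contact_force: [0.1, 0.4, -2.2]
gripper_width: 0.348
grasp_force: 59.4
```

```bash
python3 - <<'E'
from h import *
np.set_printoptions(precision=4,suppress=True)
o=get_obs();w,x,y,z=o['tool_rot'];e=o['eef_pos'];print(e,np.degrees(2*np.arctan2(y,x)),o['contact_force'])
s=np.mean([cams.read_camera('side').astype(float) for _ in range(4)],0).astype(np.uint8)
a=s[280:310,287:317];P=proj('side',[e[0],e[1],e[2]-.087]);print(P,proj('side',[.5727,-.2084,.078]))
b=s[85:175,305:375]
A=cv2.resize(a[:,:,::-1],(360,360),interpolation=2);B=cv2.resize(b[:,:,::-1],(420,540),interpolation=2)
cv2.circle(B,(int((P[0]-305+.5)*6),int((P[1]-85+.5)*6)),3,(0,0,255),-1)
c=np.zeros((540,780,3),np.uint8);c[:360,:360]=A;c[:,360:]=B
cv2.imwrite('pics/s5c.png',cv2.convertScaleAbs(c,alpha=1.5))
E
```

```text
[ 0.5712 -0.2051  0.262 ] 34.24478886188235 [ 0.0617  0.365  -2.1949]
[343.3486 126.069 ] [342.0022 155.7082]
```

View pics/s5c.png

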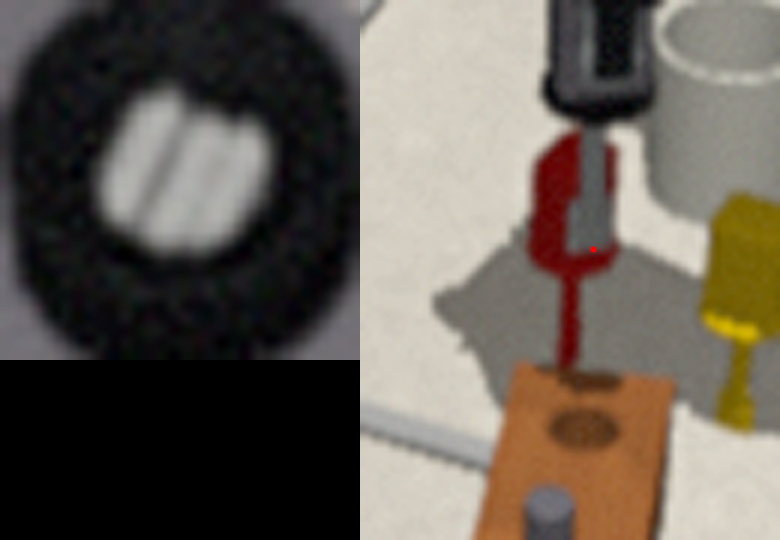

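The left crop shows the slot turned, from (190,105) to (140,215). On the right, the tip at crop pixel (593,248) is above the empty hole at (583,428), which matches the hole position I worked out.

```bash
python3 - <<'E'
from h import *
a,b=[onz('side',287-.5+x/12,280-.5+y/12,.083) for x,y in((140,215),(190,105))]
d=b-a;print(np.degrees(np.arctan2(d[1],d[0])))
E
```

```text
-85.20885837890259
```

>>> {"name": "arm_command", "arguments": {"rows": [[[20, 0.02, -0.06, 0, 0], [20, 0, 0, -0.4, 0], [20, 0, 0, -0.4, 0], [20, 0, 0, -0.4, 0], [20, 0, 0, -0.3, 0], [20, 0, 0, -0.3, 0], [20, 0, 0, -0.3, 0], [20, 0, 0, -0.2, 0], [20, 0, 0, 0, 0], [20, 0, 0, 0, 0]]]}}

```text
t: 25.7
eef_pos: [0.5729, -0.2096, 0.1248]
tool_rot: [0.0, 0.956, 0.294, 0.0]
contact_force: [-0.3, -0.2, -1.7]
gripper_width: 0.342
grasp_force: 59.4
```

>>> {"name": "arm_command", "arguments": {"rows": [[[20, 0, 0, -0.15, 0], [20, 0, 0, -0.1, 0], [20, 0, 0, -0.1, 0], [20, 0, 0, -0.05, 0], [20, 0, 0, -0.05, 0], [20, 0, 0, -0.03, 0], [20, 0, 0, 0, 0], [20, 0, 0, 0, 0], [20, 0, 0, 0, 0], [20, 0, 0, 0, 0]]]}}

```text
t: 26.95
eef_pos: [0.5724, -0.2096, 0.0955]
tool_rot: [0.0, 0.956, 0.294, 0.0]
contact_force: [0.1, 0.4, -1.4]
gripper_width: 0.344
grasp_force: 59.4
```

>>> {"name": "arm_command", "arguments": {"rows": [[[20, 0, 0, -0.02, 0], [20, 0, 0, -0.02, 0], [20, 0, 0, 0, 0], [20, 0, 0, 0, 0], [20, 0, 0, 0, 0], [20, 0, 0, 0, 0], [20, 0, 0, 0, 0], [20, 0, 0, 0, 0], [20, 0, 0, 0, 0], [20, 0, 0, 0, 0]]]}}

```text
t: 28.2
eef_pos: [0.5726, -0.2095, 0.0949]
tool_rot: [0.0, 0.956, 0.294, 0.0]
contact_force: [-5.1, 2.0, 13.4]
gripper_width: 0.347
grasp_force: 61.3
```

>>> {"name": "arm_command", "arguments": {"rows": [[[32, 0, 0, 0.01, 0], [36, 0, 0, 0, 0], [45, 0, 0, 0, 0], [60, 0, 0, 0, 0], [65, 0, 0, 0, 0], [65, 0, 0, 0, 0], [65, 0, 0, 0.2, 0], [65, 0, 0, 0.3, 0], [65, 0, 0, 0.3, 0], [65, 0, 0, 0.3, 0]]]}}

```text
t: 29.45
eef_pos: [0.5727, -0.2096, 0.1616]
tool_rot: [0.0, 0.956, 0.294, 0.001]
contact_force: [0.4, 0.1, -0.8]
gripper_width: 0.763
grasp_force: 0.0
```

>>> {"name": "arm_command", "arguments": {"rows": [[[65, 0, 0, 0.5, 0], [65, 0, 0, 0.5, 0], [65, 0, 0, 0.5, 0], [65, -0.4, 0, 0, 0], [65, -0.4, 0, 0, 0], [65, -0.4, 0, 0, 0], [65, 0, 0, 0, 0], [65, 0, 0, 0, 0], [65, 0, 0, 0, 0], [65, 0, 0, 0, 0]]]}}

```text
t: 30.7
eef_pos: [0.5009, -0.2093, 0.2495]
tool_rot: [-0.0, 0.956, 0.294, 0.0]
contact_force: [-0.5, -0.6, -0.5]
gripper_width: 0.764
grasp_force: 0.0
```

```bash
python3 - <<'E'
from h import *
s=snap('side','s6');t=snap('top','t6')
A=cv2.resize(s[120:180,310:370,::-1],(400,400),interpolation=2);B=cv2.resize(t[160:230,330:420,::-1],(400,311),interpolation=2)
c=np.zeros((400,800,3),np.uint8);c[:,:400]=A;c[:311,400:]=B
cv2.imwrite('pics/s6c.png',cv2.convertScaleAbs(c,alpha=1.5))
E
```

```text
(no output)
```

View pics/s6c.png

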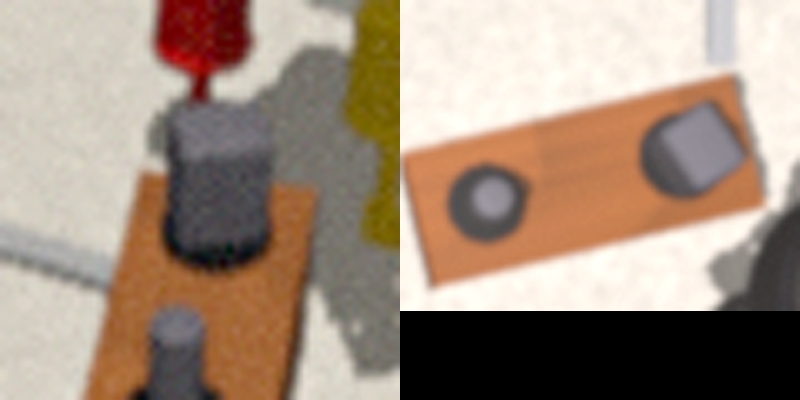

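The driver stands upright and fully down in its hole in both views, side (218,180) and top (703,145). The gripper is clear of it.

```bash
python3 -c "
from station import job
print(job.hand_in())"
```

```text
the job is handed in; nothing more can be done
None
```

The screw is turned about 70° clockwise to its stop, the big screwdriver is back upright and fully down in its hole and let go, and the job is handed in, though no verdict came back.

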